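# Lay out three spinner bodies on matching pads and cap two of them

## Task

Set out the spinner samples: first lay each of the three spinner bodies flat in the middle of the assembly pad of its own colour. Only once all three bodies lie on their pads, set the pink cap squarely on top of the bearing of the pink body and the blue cap squarely on top of the bearing of the purple body; the green body stays without a cap. Leave the hex key and the measuring cup where they are.

Things in the scene. Friction and masses are not known exactly. Their poses are not given: they have to be found in the camera images.
- body_purple: Purple spinner body, flat, three-lobed, 45 x 49 x 6 mm, with a round steel ball bearing standing upright in its hub; about 32 g in all. Origin on the underside, z up. In its frame (mm): ring lobes of radius 9.2 at (13,0), (-13,15), (-13,-15); bearing 20 diameter at (-4.3,0), from z=6 to its flat top at z=14. Grip the bearing from above at any yaw; a cap rests on the bearing's top.
- body_green: Yellow-green spinner body, flat, three-lobed, 45 x 49 x 6 mm, with a round steel ball bearing standing upright in its hub; about 32 g in all. Origin on the underside, z up. In its frame (mm): ring lobes of radius 9.2 at (13,0), (-13,15), (-13,-15); bearing 20 diameter at (-4.3,0), from z=6 to its flat top at z=14. Grip the bearing from above at any yaw; a cap rests on the bearing's top.
- body_pink: Pink spinner body, flat, three-lobed, 45 x 49 x 6 mm, with a round steel ball bearing standing upright in its hub; about 32 g in all. Origin on the underside, z up. In its frame (mm): ring lobes of radius 9.2 at (13,0), (-13,15), (-13,-15); bearing 20 diameter at (-4.3,0), from z=6 to its flat top at z=14. Grip the bearing from above at any yaw; a cap rests on the bearing's top.
- cap_blue: Blue finger cap: plain round disc, 22 mm diameter, 8 mm high, loose on the table, flat top and bottom. Origin at the centre of its underside, z up. It simply rests loose on a bearing. Mass about 12 g.
- cap_pink: Pink finger cap: plain round disc, 22 mm diameter, 8 mm high, loose on the table, flat top and bottom. Origin at the centre of its underside, z up. It simply rests loose on a bearing. Mass about 12 g.
- pad_purple: Purple round assembly pad, 76 mm across, 8 mm high, fixed to the table (it does not move while worked on), flat purple top with a thin white ring 66 mm across and a dark steel rim. Target for the purple body. Origin at the centre of its underside; top face at z = +8 mm.
- pad_green: Green round assembly pad, 76 mm across, 8 mm high, fixed to the table (it does not move while worked on), flat green top with a thin white ring 66 mm across and a dark steel rim. Target for the green body. Origin at the centre of its underside; top face at z = +8 mm.
- pad_pink: Pink round assembly pad, 76 mm across, 8 mm high, fixed to the table (it does not move while worked on), flat pink top with a thin white ring 66 mm across and a dark steel rim. Target for the pink body. Origin at the centre of its underside; top face at z = +8 mm.
- hex_key: Bystander, not to be moved: black L-shaped hex key, 31 x 83 x 5 mm, lying loose at the right end of the work area. Origin at the centre of its underside; its long leg lies along its own y axis.
- cup: Bystander, not to be moved: round steel-grey measuring cup, 54 mm across, 70 mm high, standing loose at the left end of the work area. Origin at the centre of its underside.

How it is judged:
By the outcome, as a careful person would: the job done as asked, in the order asked, and still so for the second after the job is handed in, with the robot touching nothing.
It also fails if it takes over 120 s, if anything falls off the work surface, if the arm or the gripper's body presses on something with over 40 N, if the wrist force passes 120 N, or if a joint passes its speed limit or range.

## Robot

A 6-joint arm with a two-finger parallel gripper is mounted at the origin on a cart in front of the work surface, level with it; the furniture and walls round the work are solid. World frame = base frame: x ahead of the robot, y to its left, z up, the work surface at z = 0. Lengths are in m, angles in degrees, forces in N, time in s.
With the tool pointing down it reaches from about 0.35 to 0.875 m from the base axis. Payload 4.2 kg.
Tool frame: the origin (TCP) lies between the finger pads; the fingertips stand 17 mm ahead of it and the grasp point (between the pads) lies 2 mm behind it; z points along the fingers, y is the line along which they close (so a half turn about z gives the same grasp; the last joint's range is limited). The gripper opens to 87 mm and grips with 3 to 60 N. Pads are 19 mm wide; open, the fingers measure 117 mm over their backs; the gripper's body (75 mm by 190 mm) begins 51 mm behind the grasp point.
Start: joints at [-54.167, 22.042, 0.453, 0, -68.411, -14.817], TCP at [0.224, -0.583, 0.24] pointing down, gripper open.
Joint ranges: [-179.83, 179.83], [-69.29, 118.12], [-61.27, 80.66], [-181.25, 117.63], [-171.15, -9.14], [-177.46, 177.46]. Speed limits (degrees/s): [159.86, 159.86, 180, 180, 180, 180].

## Interface

Orientations are given as a 3x3 rotation matrix whose columns are the frame's x, y, z axes.
In Python, from station import r gives the robot as it stands.
- The arm moves only by the tool servo_tool, never from a script. Its argument "targets" is a list of rows, each a list of 5 numbers: the shift along the world's x, y, z in units of 30 mm (1.0 is 30 mm), then the turn about the world's z in rad, then the finger opening in mm, from 0 to 87. In form: [[x, y, z, turn, gripper], ...]. A call has exactly 5 rows; each row is the pose to reach, as a shift and turn from the pose commanded when the call began; what a row does not reach only later rows make up. A row lasts 1/12 s, in which the tool goes at most 41.7 mm and 7.16 degrees, less where a joint would pass 70% of its speed; a pose out of reach is approached as far as the arm can. A call with a gripper value outside its range is refused whole. The fingers move at their own pace and stop on an object; the grip force is fixed at half the most. Time passes only in rows, so rows that repeat a pose let the fingers close, or fill a call up. It gives the time, the measured TCP pose, the force, the opening and the grip force at its end, in the units of the state.
- r.sense(): the state, without advancing time (a new reading comes with each control period).
- r.capture(name): name is "side" or "top"; returns a dict with "pixels" (384x512x3 uint8, red, green, blue), "fx", "fy", "cx", "cy" (pixels), "world_from_camera" (4x4, takes a point from camera to world coordinates). Camera axes: x right, y down, z forward; pixel columns grow to the right and rows downward; lengths in m; the calibration is good to about 2 mm. A picture is of the moment at which its call begins. There is no depth.
- r.finish_job(): hands the job in; it is judged then, once.
The state is a dict: "time_s": time; "joints": joint angles; "joint_velocities": joint speeds; "effort": joint torques, N m; "tcp_pos": TCP position; "ee_rot": TCP orientation; "wrist_force": force on the tool from outside, world axes, zero at the start; "moment": the same for the moment, N m; "gripper_width": opening from 0.0 (shut) to 1.0 (fully open); "gripper_force": force on a finger pad.
Only numpy, scipy, OpenCV 4.12 (cv2) and the standard library are available. Lean on these libraries where they do the work, as an engineer would, in place of code of your own. Each camera call takes 0.05 s, during which the arm holds its last target. There are 200 camera calls.

## Working session

There is one attempt and no reset: what is moved stays moved. The work goes in short steps, Python scripts to look and compute and a tool call to move; the robot and the scene stay as the last step left them, time stands still between calls to the robot, and variables do not carry over. Pictures are saved under pics/ and viewed, at most 14 in all, crops included, and the job is handed in when it is done.

Besides the shell and the picture viewer there is one more tool, called by a JSON object that holds its "api" and its "payload", one argument or row to a line. servo_tool: Moves the arm, as the interface text tells. Its arguments: {"type":"object","properties":{"targets":{"type":"array","items":{"type":"array","items":{"type":"number"}}}},"required":["targets"]}

```bash
mkdir -p pics; python3 - <<'E'
from station import r
import cv2,numpy as np
for n in("side","top"):
    c=r.capture(n); cv2.imwrite(f"pics/{n}0.png",c["pixels"][:,:,::-1]); print(n,c["fx"],c["fy"],c["cx"],c["cy"]);print(np.round(c["world_from_camera"],4))
s=r.sense(); print(s["time_s"],s["tcp_pos"],np.round(s["ee_rot"],3),s["gripper_width"])
E
```

```text
side 411.7489259131911 411.7489259131911 253.97661693931872 188.14288814966386
[[-0.9898 -0.0568  0.1307  0.3839]
 [-0.1411  0.5195 -0.8427  0.804 ]
 [-0.02   -0.8526 -0.5222  0.5332]
 [ 0.      0.      0.      1.    ]]
top 395.77155149650247 395.77155149650247 245.7091992011181 189.61568678989232
[[ 0.0144 -0.9995  0.0286  0.4555]
 [-0.9997 -0.015  -0.0187  0.0323]
 [ 0.0191 -0.0283 -0.9994  1.0078]
 [ 0.      0.      0.      1.    ]]
0.1 [ 0.22396679 -0.58293181  0.23858685] [[-0.934 -0.358 -0.001]
 [-0.358  0.934  0.002]
 [ 0.     0.002 -1.   ]] 0.9970779668470179
```

View pics/side0.png

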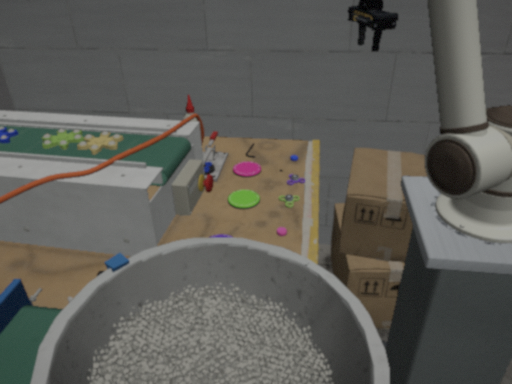

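View pics/top0.png

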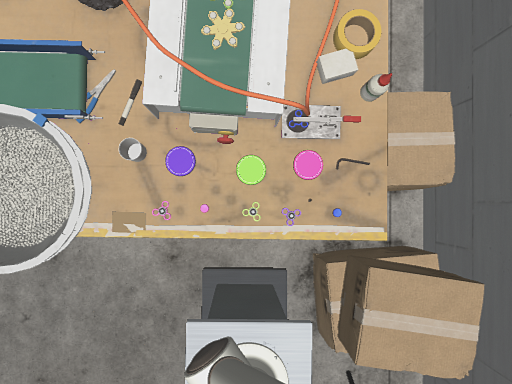

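The top view shows the pads: purple (180,161), green (251,169) and pink (308,165). The bodies are pink (162,211), green (253,211) and purple (291,215). The caps are pink (205,209) and blue (337,213). In the side view the bin hides the pink body and most of the purple pad. I'll enlarge both.

```bash
python3 - <<'E'
import cv2,numpy as np
t=cv2.imread("pics/top0.png"); s=cv2.imread("pics/side0.png")
a=cv2.resize(t[196:228,142:232],None,fx=8,fy=8,interpolation=cv2.INTER_CUBIC)
b=cv2.resize(t[196:228,237:327],None,fx=8,fy=8,interpolation=cv2.INTER_CUBIC)
cv2.imwrite("pics/topc.png",np.vstack([a,b]))
cv2.imwrite("pics/sidec.png",cv2.resize(s[140:245,205:325],None,fx=5.7,fy=5.7,interpolation=cv2.INTER_CUBIC))
E
```

```text
(no output)
```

View pics/topc.png

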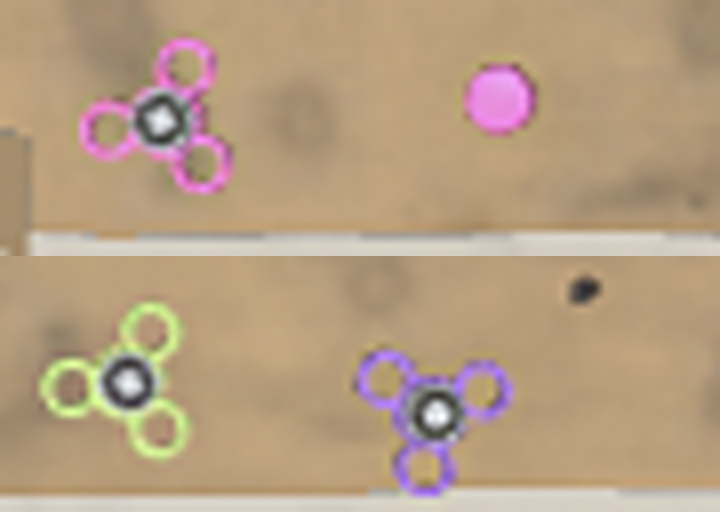

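View pics/sidec.png

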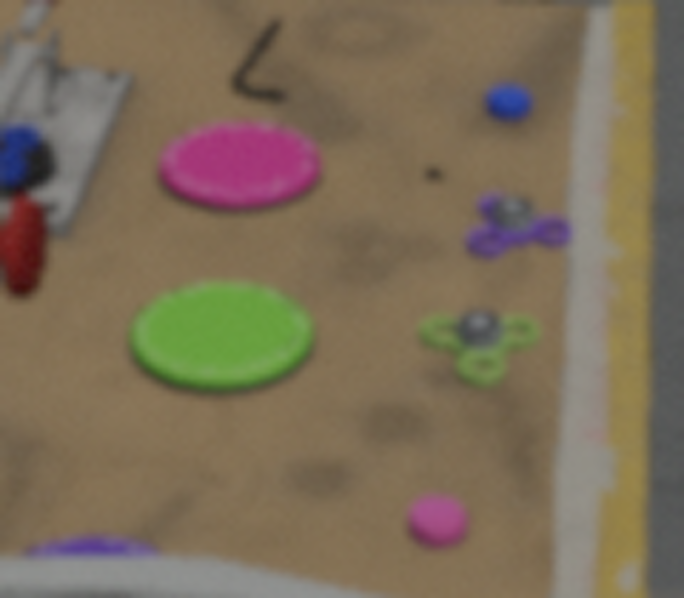

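The top crop shows dark bearing rings with pale centres, plus the lobes. The bodies are three-fold symmetric, so I'll centre the hub on the pad. In the side crop the pink pad, green pad, both caps and the green and purple bodies are fully visible. The purple pad is cut off by the bin and the pink body is hidden.

```bash
cat > h.py <<'E'
from station import r
import cv2,numpy as np
def ray(c,u,v):
    M=c["world_from_camera"]; d=M[:3,:3]@np.array([(u-c["cx"])/c["fx"],(v-c["cy"])/c["fy"],1]); return M[:3,3],d/np.linalg.norm(d)
def plane(c,p,z):
    o,d=ray(c,*p); return (o+d*(z-o[2])/d[2])*1000//.1/10
def tri(c1,p1,c2,p2):
    (o1,d1),(o2,d2)=ray(c1,*p1),ray(c2,*p2)
    t=np.linalg.lstsq(np.c_[d1,-d2],o2-o1,rcond=None)[0]; a,b=o1+d1*t[0],o2+d2*t[1]
    return np.round((a+b)/2*1000,1),round(1000*np.linalg.norm(a-b),1)
K=8
def blob(c,box,hs,fill=True):
    """centre and size (px) of the largest blob in box whose HSV lies in the range"""
    x0,y0,x1,y1=box
    im=cv2.resize(c["pixels"][y0:y1,x0:x1],None,fx=K,fy=K,interpolation=cv2.INTER_CUBIC)
    m=cv2.inRange(cv2.cvtColor(im,cv2.COLOR_RGB2HSV),np.array(hs[0]),np.array(hs[1]))
    q=max(cv2.findContours(m,cv2.RETR_EXTERNAL,cv2.CHAIN_APPROX_NONE)[0],key=cv2.contourArea)
    q=cv2.convexHull(q); (cx,cy),ax,_=cv2.fitEllipse(q)
    f=lambda x,o:(x+.5)/K-.5+o
    return (f(cx,x0),f(cy,y0)),np.round(np.array(ax)/K,1)
PINK=((140,70,60),(175,255,255)); GRN=((33,90,60),(60,255,255)); PUR=((120,90,60),(139,255,255)); BLU=((105,150,60),(122,255,255)); GREY=((0,0,0),(180,80,255))
GREYS=((0,0,0),(180,75,255))
E
python3 - <<'E'
from h import *
t=r.capture("top"); s=r.capture("side")
T=dict(pad_purple=((160,143,200,181),PUR),pad_green=((230,150,272,190),GRN),pad_pink=((288,145,328,185),PINK),
 b_pink=((154,204,170,219),GREY),b_green=((245,204,261,219),GREY),b_purple=((284,208,299,223),GREY),
 cap_pink=((197,201,213,217),PINK),cap_blue=((329,205,345,221),BLU),cup=((115,135,150,163),GREY))
S=dict(pad_green=((225,185,263,211),GRN),pad_pink=((230,159,264,180),PINK),b_green=((280,190,298,203),GREY),b_purple=((287,171,302,182),GREY),cap_pink=((274,224,290,238),PINK),cap_blue=((286,151,302,164),BLU))
for n,a in T.items():
    p,sz=blob(t,*a); print(n,np.round(p,1),sz,"z=10:",plane(t,p,.01),end=" ")
    if n in S: q,sq=blob(s,*S[n]); print(np.round(q,1),sq,tri(t,p,s,q),end="")
    print()
E
```

```text
pad_purple [180.  160.7] [29.7 30. ] z=10: [554.3 180.3   9.9] 
pad_green [250.7 169.4] [30.2 30.3] z=10: [535.2   1.8  10. ] [243.4 198.5] [19.7 33. ] (array([534.9,   1.6,   5.4]), np.float64(1.5))
pad_pink [307.8 164.5] [29.8 30. ] z=10: [ 550.1 -142.9   10. ] [246.7 168.5] [15.5 28.9] (array([ 549.9, -143.7,    5.8]), np.float64(1.3))
b_pink [158.7 210.8] [14.2 17.7] z=10: [427.4 231.2  10. ] 
b_green [252.9 211.5] [8.8 9.2] z=10: [429.1  -5.2  10. ] [288.7 196.9] [8.5 9.7] (array([428.6,  -5. ,  13.1]), np.float64(1.3))
b_purple [292.6 212.7] [12.2 24.1] z=10: [ 427.4 -105.6   10. ] [292.7 176.9] [ 9.7 16.4] (array([ 426.2, -105.7,    9.4]), np.float64(2.5))
cap_pink [204.1 208. ] [8.8 8.9] z=10: [436.3 117.6  10. ] [281.3 230.9] [ 9.3 10.6] (array([435.5, 117.8,   6.9]), np.float64(1.6))
cap_blue [336.8 212.3] [7.7 8. ] z=10: [ 430.  -217.5   10. ] [293.8 157.6] [4.4 6. ] (array([ 429.4, -218.4,    6.5]), np.float64(1.1))
cup [132.3 150.3] [24.1 32.2] z=10: [578.7 300.4  10. ]
```

```bash
python3 - <<'E'
from h import *
t=r.capture("top"); s=r.capture("side")
for V in (90,110,130):
  D=((0,0,0),(180,110,V))
  for n,b in dict(b_pink=(156,205,167,216),b_green=(247,206,259,217),b_purple=(286,210,296,220)).items():
    p,sz=blob(t,b,D); print(V,n,np.round(p,2),sz,plane(t,p,.014))
for n,b in dict(b_purple=(290,173,300,181),b_green=(284,193,294,202)).items():
  for V in(60,45):
    q,sq=blob(s,b,((0,0,0),(180,V,255))); print(V,n,np.round(q,2),sq)
# full body outline hulls -> centre of min enclosing circle
for n,b,c in (("pink",(150,199,173,223),((140,50,60),(175,255,255))),("green",(241,200,263,222),GRN),("purple",(281,205,303,228),((120,60,60),(139,255,255)))):
    p,sz=blob(t,b,c); print(n,p,sz)
E
```

```text
90 b_pink [161.57 210.56] [5.6 5.7] [428.3 223.2  14. ]
90 b_green [252.63 211.42] [5.4 5.9] [429.4  -4.4  14. ]
90 b_purple [291.06 215.36] [5.3 5.8] [ 420.8 -101.2   14. ]
110 b_pink [161.64 210.56] [5.9 6.2] [428.3 223.   14. ]
110 b_green [252.61 211.42] [5.8 6.2] [429.4  -4.4  14. ]
110 b_purple [291.09 215.33] [5.8 6.2] [ 420.9 -101.3   14. ]
130 b_pink [161.85 210.49] [6.1 7.2] [428.5 222.5  14. ]
130 b_green [252.61 211.42] [6.1 6.5] [429.4  -4.4  14. ]
130 b_purple [290.99 215.16] [6.3 7. ] [ 421.3 -101.    14. ]
60 b_purple [294.   176.13] [ 6.1 11.4]
45 b_purple [293.71 176.2 ] [ 5.3 11.7]
60 b_green [288.69 197.17] [7.  8.2]
45 b_green [288.71 197.22] [6.3 7.6]
pink (162.47429370880127, 210.6560754776001) [20.6 21.6]
green (247.3139362335205, 211.9966287612915) [ 8.2 11.1]
purple (287.73417711257935, 216.28252410888672) [12.6 19. ]
```

{"api": "servo_tool", "payload": {
  "targets": [
    [0.44,1.07,0,-0.073,87],
    [0.88,2.14,0,-0.146,87],
    [1.32,3.21,0,-0.22,87],
    [1.76,4.28,0,-0.293,87],
    [2.2,5.36,0,-0.366,87]
  ]
}}

```text
time_s: 0.72
tcp_pos: [0.2904, -0.4212, 0.2395]
ee_rot: [[-1.0, 0.003, 0.0], [0.003, 1.0, -0.0], [-0.0, -0.0, -1.0]]
wrist_force: [1.2, 0.1, -0.6]
gripper_width: 0.998
gripper_force: 0.0
```

{"api": "servo_tool", "payload": {
  "targets": [
    [0.44,1.07,0,0,87],
    [0.88,2.14,0,0,87],
    [1.32,3.21,0,0,87],
    [1.76,4.28,0,0,87],
    [2.2,5.36,0,0,87]
  ]
}}

```text
time_s: 1.13
tcp_pos: [0.3564, -0.2602, 0.2398]
ee_rot: [[-1.0, -0.001, 0.001], [-0.001, 1.0, -0.0], [-0.001, -0.0, -1.0]]
wrist_force: [1.8, 0.5, 0.4]
gripper_width: 1.001
gripper_force: 0.0
```

{"api": "servo_tool", "payload": {
  "targets": [
    [0.44,1.07,-0.6,0,60],
    [0.88,2.14,-1.2,0,60],
    [1.32,3.21,-1.8,0,60],
    [1.76,4.28,-2.4,0,60],
    [2.17,5.35,-3,0,60]
  ]
}}

```text
time_s: 1.55
tcp_pos: [0.4218, -0.0996, 0.1493]
ee_rot: [[-1.0, -0.001, 0.002], [-0.001, 1.0, 0.0], [-0.002, 0.0, -1.0]]
wrist_force: [0.8, -1.3, 0.1]
gripper_width: 0.728
gripper_force: 0.0
```

{"api": "servo_tool", "payload": {
  "targets": [
    [-0.03,-0.05,-1,0,60],
    [-0.03,-0.05,-2,0,60],
    [-0.03,-0.05,-3,0,60],
    [-0.03,-0.05,-3.8,0,60],
    [-0.03,-0.05,-4.14,0,60]
  ]
}}

```text
time_s: 1.97
tcp_pos: [0.4185, -0.1028, 0.0227]
ee_rot: [[-1.0, -0.001, -0.005], [-0.001, 1.0, -0.0], [0.005, -0.0, -1.0]]
wrist_force: [-0.6, -0.3, 0.0]
gripper_width: 0.688
gripper_force: 0.0
```

```bash
python3 - <<'E'
from h import *
a=[]
for n,b in (("top",(262,187,322,237)),("side",(265,150,325,200))):
    c=r.capture(n)["pixels"][b[1]:b[3],b[0]:b[2],::-1]; a.append(cv2.resize(c,None,fx=6,fy=6,interpolation=cv2.INTER_CUBIC))
cv2.imwrite("pics/g1.png",np.hstack(a))
E
```

```text
(no output)
```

View pics/g1.png

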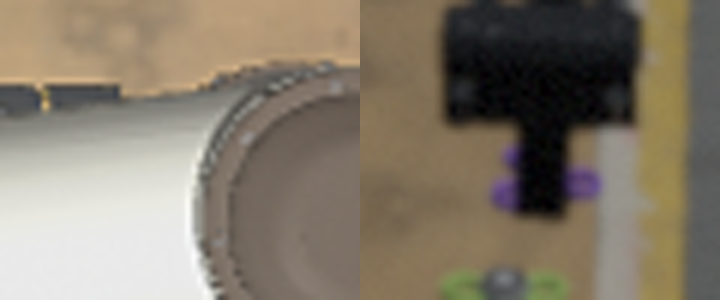

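The side picture shows the finger at column about 296, slightly to the robot side of the purple bearing (about 294.5), with the lobes clear on both sides. The top view is blocked by the arm. I'll move +x about 2 mm while closing.

{"api": "servo_tool", "payload": {
  "targets": [
    [0.06,0.02,0.05,0,60],
    [0.06,0.02,0.05,0,60],
    [0.06,0.02,0.05,0,10],
    [0.06,0.02,0.05,0,10],
    [0.06,0.02,0.05,0,10]
  ]
}}

```text
time_s: 2.48
tcp_pos: [0.4226, -0.1022, 0.0277]
ee_rot: [[-1.0, -0.001, 0.002], [-0.001, 1.0, 0.0], [-0.002, 0.0, -1.0]]
wrist_force: [-0.2, 0.2, 1.3]
gripper_width: 0.543
gripper_force: 0.0
```

{"api": "servo_tool", "payload": {
  "targets": [
    [0,0,0,0,10],
    [0,0,0,0,10],
    [0,0,0,0,10],
    [0,0,0,0,10],
    [0,0,0,0,10]
  ]
}}

```text
time_s: 2.9
tcp_pos: [0.4222, -0.1022, 0.0269]
ee_rot: [[-1.0, -0.001, -0.0], [-0.001, 1.0, -0.0], [0.0, -0.0, -1.0]]
wrist_force: [0.0, 1.0, 1.1]
gripper_width: 0.191
gripper_force: 30.0
```

{"api": "servo_tool", "payload": {
  "targets": [
    [0,0,0.3,0,10],
    [0,0,1,0,10],
    [0,0,2,0,10],
    [0,0,3,0,10],
    [0,0,3,0,10]
  ]
}}

```text
time_s: 3.32
tcp_pos: [0.4258, -0.1021, 0.1218]
ee_rot: [[-1.0, -0.002, 0.011], [-0.002, 1.0, 0.0], [-0.011, 0.0, -1.0]]
wrist_force: [1.3, 0.2, -0.3]
gripper_width: 0.195
gripper_force: 30.0
```

```bash
python3 - <<'E'
from h import *
c=r.capture("side")["pixels"][:,:,::-1]; cv2.imwrite("pics/g2.png",cv2.resize(c[120:220,225:325],None,fx=5,fy=5,interpolation=cv2.INTER_CUBIC))
print(r.sense()["gripper_width"],r.sense()["gripper_force"],r.sense()["wrist_force"])
E
```

```text
0.19406157463990995 29.99970942735672 [ 0.26424374 -0.19317498 -0.23056454]
```

View pics/g2.png

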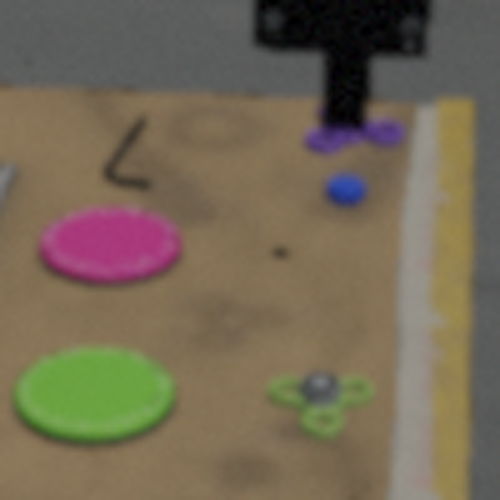

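The purple body hangs level in the fingers, at about column 355 in the crop. The green body and blue cap are undisturbed. Now I carry it to the purple pad.

{"api": "servo_tool", "payload": {
  "targets": [
    [0.4,0.9,0,0,10],
    [0.87,1.85,0,0,10],
    [1.34,2.8,0,0,10],
    [1.8,3.75,0,0,10],
    [2.25,4.7,0,0,10]
  ]
}}

```text
time_s: 3.78
tcp_pos: [0.4893, 0.0399, 0.1156]
ee_rot: [[-1.0, -0.0, -0.002], [-0.0, 1.0, -0.001], [0.002, -0.001, -1.0]]
wrist_force: [0.6, 0.3, -0.1]
gripper_width: 0.197
gripper_force: 30.0
```

{"api": "servo_tool", "payload": {
  "targets": [
    [0.5,1,0,0,10],
    [1,2.1,0,0,10],
    [1.5,3.2,0,0,10],
    [2,4.2,0,0,10],
    [2.2,4.71,0,0,10]
  ]
}}

```text
time_s: 4.2
tcp_pos: [0.5568, 0.1832, 0.1151]
ee_rot: [[-1.0, -0.003, -0.0], [-0.003, 1.0, -0.0], [0.0, -0.0, -1.0]]
wrist_force: [1.0, 0.3, 0.4]
gripper_width: 0.193
gripper_force: 30.0
```

{"api": "servo_tool", "payload": {
  "targets": [
    [0,0,-0.5,0,10],
    [0,0,-1.2,0,10],
    [0,0,-1.9,0,10],
    [0,0,-2.3,0,10],
    [0,0,-2.4,0,10]
  ]
}}

```text
time_s: 4.62
tcp_pos: [0.5531, 0.1788, 0.0407]
ee_rot: [[-1.0, -0.0, -0.007], [-0.0, 1.0, -0.004], [0.007, -0.004, -1.0]]
wrist_force: [-1.5, -0.7, -0.5]
gripper_width: 0.199
gripper_force: 30.0
```

{"api": "servo_tool", "payload": {
  "targets": [
    [0,0,0,0,10],
    [0,0,-0.1,0,10],
    [0,0,-0.2,0,10],
    [0,0,-0.28,0,10],
    [0,0,-0.28,0,10]
  ]
}}

```text
time_s: 5.03
tcp_pos: [0.5556, 0.1801, 0.0365]
ee_rot: [[-1.0, -0.001, 0.0], [-0.001, 1.0, 0.0], [-0.0, 0.0, -1.0]]
wrist_force: [0.4, -0.2, -0.6]
gripper_width: 0.197
gripper_force: 30.0
```

{"api": "servo_tool", "payload": {
  "targets": [
    [0,0,-0.02,0,10],
    [0,0,-0.02,0,10],
    [0,0,-0.02,0,40],
    [0,0,-0.02,0,60],
    [0,0,-0.02,0,60]
  ]
}}

```text
time_s: 5.45
tcp_pos: [0.5558, 0.1802, 0.0361]
ee_rot: [[-1.0, -0.001, 0.0], [-0.001, 1.0, 0.0], [-0.0, 0.0, -1.0]]
wrist_force: [0.3, -0.3, -0.4]
gripper_width: 0.338
gripper_force: 0.0
```

{"api": "servo_tool", "payload": {
  "targets": [
    [0,0,0,0,60],
    [0,0,0.3,0,60],
    [0,0,1,0,60],
    [0,0,2,0,60],
    [0,0,2.7,0,60]
  ]
}}

```text
time_s: 5.87
tcp_pos: [0.5563, 0.1803, 0.1195]
ee_rot: [[-1.0, -0.001, 0.002], [-0.001, 1.0, 0.0], [-0.002, 0.0, -1.0]]
wrist_force: [0.8, -0.0, 1.1]
gripper_width: 0.663
gripper_force: 0.0
```

{"api": "servo_tool", "payload": {
  "targets": [
    [-0.8,-1,0,0,60],
    [-1.7,-2,0,0,60],
    [-2.5,-3,0,0,60],
    [-3.3,-4,0,0,60],
    [-4.2,-5,0,0,60]
  ]
}}

```text
time_s: 6.28
tcp_pos: [0.4289, 0.0291, 0.1176]
ee_rot: [[-1.0, -0.002, 0.002], [-0.002, 1.0, 0.0], [-0.002, 0.0, -1.0]]
wrist_force: [0.2, -0.2, 0.4]
gripper_width: 0.69
gripper_force: 0.0
```

```bash
python3 - <<'E'
from h import *
t=r.capture("top");cv2.imwrite("pics/p1.png",cv2.resize(t["pixels"][135:235,120:350,::-1],None,fx=3.4,fy=3.4,interpolation=cv2.INTER_CUBIC))
p,sz=blob(t,(172,153,189,170),GREY);print(p,sz,plane(t,p,.022))
p,sz=blob(t,(172,153,189,170),((0,0,0),(180,110,110)));print(p,sz,plane(t,p,.022))
E
```

```text
(179.56782817840576, 160.2312526702881) [8.2 8.6] [554.3 179.6  22. ]
(179.3704195022583, 160.0806541442871) [5.9 6.6] [554.7 180.1  22. ]
```

View pics/p1.png

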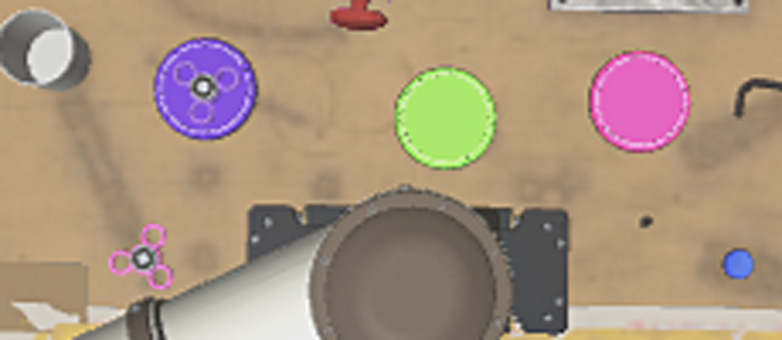

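The purple body sits centred on its pad, hub at (179.5,160.1) against pad centre (180,160.7), and within about 0.5 mm once height is allowed for. Next is green.

{"api": "servo_tool", "payload": {
  "targets": [
    [0.01,-0.6,-0.3,0,60],
    [0.01,-1.16,-1,0,60],
    [0.01,-1.16,-1.8,0,60],
    [0.01,-1.16,-2.5,0,60],
    [0.01,-1.16,-2.7,0,60]
  ]
}}

```text
time_s: 6.75
tcp_pos: [0.4285, -0.0055, 0.0342]
ee_rot: [[-1.0, 0.0, -0.004], [0.0, 1.0, -0.001], [0.004, -0.001, -1.0]]
wrist_force: [-1.4, -0.3, -1.2]
gripper_width: 0.687
gripper_force: 0.0
```

{"api": "servo_tool", "payload": {
  "targets": [
    [0,0,0,0,60],
    [0,0,-0.2,0,60],
    [0,0,-0.34,0,60],
    [0,0,-0.34,0,40],
    [0,0,-0.34,0,10]
  ]
}}

```text
time_s: 7.17
tcp_pos: [0.4303, -0.0045, 0.0261]
ee_rot: [[-1.0, -0.001, 0.001], [-0.001, 1.0, 0.0], [-0.001, 0.0, -1.0]]
wrist_force: [-0.2, 0.0, 0.4]
gripper_width: 0.608
gripper_force: 0.0
```

{"api": "servo_tool", "payload": {
  "targets": [
    [0,0,0,0,10],
    [0,0,0,0,10],
    [0,0,0,0,10],
    [0,0,0,0,10],
    [0,0,0,0,10]
  ]
}}

```text
time_s: 7.58
tcp_pos: [0.43, -0.0047, 0.0258]
ee_rot: [[-1.0, -0.001, 0.0], [-0.001, 1.0, 0.0], [-0.0, 0.0, -1.0]]
wrist_force: [-0.2, 0.7, -0.3]
gripper_width: 0.24
gripper_force: 0.0
```

{"api": "servo_tool", "payload": {
  "targets": [
    [0,0,0,0,10],
    [0,0,0,0,10],
    [0,0,0.3,0,10],
    [0,0,0.9,0,10],
    [0,0,1.6,0,10]
  ]
}}

```text
time_s: 8.0
tcp_pos: [0.4289, -0.0051, 0.0732]
ee_rot: [[-1.0, -0.001, -0.004], [-0.001, 1.0, -0.001], [0.004, -0.001, -1.0]]
wrist_force: [1.1, -0.1, 0.1]
gripper_width: 0.2
gripper_force: 30.0
```

{"api": "servo_tool", "payload": {
  "targets": [
    [0.6,0.05,0.3,0,10],
    [1.5,0.1,0.3,0,10],
    [2.5,0.15,0.3,0,10],
    [3.3,0.2,0,0,10],
    [3.53,0.2,-0.4,0,10]
  ]
}}

```text
time_s: 8.42
tcp_pos: [0.5408, 0.002, 0.0625]
ee_rot: [[-1.0, -0.002, 0.007], [-0.001, 1.0, 0.001], [-0.007, 0.001, -1.0]]
wrist_force: [0.2, -1.0, -0.8]
gripper_width: 0.198
gripper_force: 30.0
```

{"api": "servo_tool", "payload": {
  "targets": [
    [0,0,-0.4,0,10],
    [0,0,-0.7,0,10],
    [0,0,-0.8,0,10],
    [0,0,-0.85,0,10],
    [0,0,-0.9,0,10]
  ]
}}

```text
time_s: 8.83
tcp_pos: [0.5358, 0.0013, 0.0348]
ee_rot: [[-1.0, -0.001, 0.0], [-0.001, 1.0, -0.0], [-0.0, -0.0, -1.0]]
wrist_force: [-0.5, 0.2, -0.5]
gripper_width: 0.196
gripper_force: 30.0
```

{"api": "servo_tool", "payload": {
  "targets": [
    [0,0,-0.02,0,10],
    [0,0,-0.02,0,10],
    [0,0,-0.02,0,45],
    [0,0,-0.02,0,45],
    [0,0,-0.02,0,45]
  ]
}}

```text
time_s: 9.25
tcp_pos: [0.5361, 0.0014, 0.0345]
ee_rot: [[-1.0, -0.001, 0.001], [-0.001, 1.0, 0.0], [-0.001, 0.0, -1.0]]
wrist_force: [0.4, 0.5, 0.2]
gripper_width: 0.347
gripper_force: 0.0
```

{"api": "servo_tool", "payload": {
  "targets": [
    [0,0,0,0,45],
    [0,0,0.3,0,45],
    [0,0,1,0,45],
    [0,0,2,0,45],
    [0,0,2.7,0,45]
  ]
}}

```text
time_s: 9.67
tcp_pos: [0.5365, 0.0013, 0.1176]
ee_rot: [[-1.0, -0.001, 0.002], [-0.001, 1.0, -0.0], [-0.002, -0.0, -1.0]]
wrist_force: [1.0, -0.1, 0.4]
gripper_width: 0.513
gripper_force: 0.0
```

{"api": "servo_tool", "payload": {
  "targets": [
    [-0.4,0.8,0,0,45],
    [-0.8,1.7,0,0,45],
    [-1.2,2.5,0,0,45],
    [-1.6,3.3,0,0,45],
    [-2,4.1,0,0,45]
  ]
}}

```text
time_s: 10.08
tcp_pos: [0.4754, 0.1253, 0.116]
ee_rot: [[-1.0, -0.001, 0.001], [-0.001, 1.0, 0.001], [-0.001, 0.001, -1.0]]
wrist_force: [-0.1, 0.9, -0.5]
gripper_width: 0.518
gripper_force: 0.0
```

{"api": "servo_tool", "payload": {
  "targets": [
    [-0.4,0.8,0,0,45],
    [-0.8,1.7,0,0,45],
    [-1.2,2.5,0,0,45],
    [-1.56,3.2,0,0,45],
    [-1.56,3.28,0,0,45]
  ]
}}

```text
time_s: 10.5
tcp_pos: [0.4282, 0.2254, 0.1161]
ee_rot: [[-1.0, -0.005, 0.001], [-0.005, 1.0, 0.001], [-0.001, 0.001, -1.0]]
wrist_force: [-0.5, -0.5, 0.9]
gripper_width: 0.518
gripper_force: 0.0
```

```bash
python3 - <<'E'
from h import *
t=r.capture("top");s=r.capture("side")
a=cv2.resize(t["pixels"][135:235,120:350,::-1],None,fx=3.4,fy=3.4); b=cv2.resize(s["pixels"][140:215,220:330,::-1],None,fx=3.4,fy=3.4)
b=cv2.copyMakeBorder(b,0,0,0,a.shape[1]-b.shape[1],cv2.BORDER_CONSTANT)
cv2.imwrite("pics/p2.png",np.vstack([a,b]))
p,sz=blob(t,(243,162,258,177),((0,0,0),(180,110,110)));print(p,sz,plane(t,p,.022),r.sense()["tcp_pos"])
q,sz=blob(s,(236,189,250,203),((0,0,0),(180,80,255)));print(q,sz,tri(t,p,s,q))
E
```

```text
(250.8353681564331, 168.91663360595703) [5.6 6.2] [535.5   1.8  22. ] [0.42895741 0.22351758 0.11570063]
(243.53777265548706, 192.70017337799072) [8.3 9.5] (array([534.4,   1.7,  21.8]), np.float64(2.3))
```

View pics/p2.png

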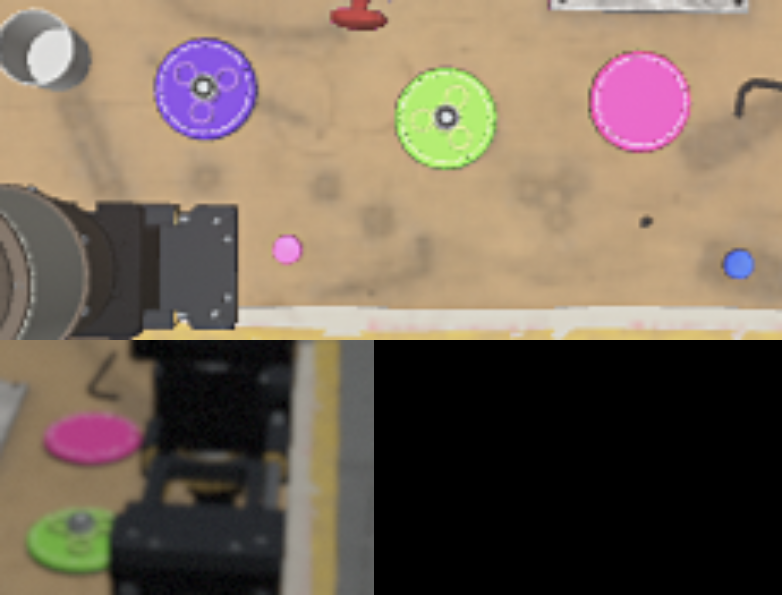

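The green body is centred at top-view pixel (250.8,168.9), and its bearing top triangulates to z=21.8 mm against 22 expected. Pink body next.

{"api": "servo_tool", "payload": {
  "targets": [
    [0,0,-0.7,0,45],
    [0,0,-1.5,0,45],
    [0,0,-2.3,0,45],
    [0,0,-2.6,0,45],
    [0,0,-2.65,0,45]
  ]
}}

```text
time_s: 11.02
tcp_pos: [0.4285, 0.2208, 0.0339]
ee_rot: [[-1.0, 0.001, -0.003], [0.001, 1.0, -0.003], [0.003, -0.003, -1.0]]
wrist_force: [0.1, -0.1, 0.9]
gripper_width: 0.516
gripper_force: 0.0
```

{"api": "servo_tool", "payload": {
  "targets": [
    [0,0,0,0,45],
    [0,0,-0.2,0,45],
    [0,0,-0.33,0,45],
    [0,0,-0.33,0,30],
    [0,0,-0.33,0,10]
  ]
}}

```text
time_s: 11.43
tcp_pos: [0.4292, 0.2228, 0.026]
ee_rot: [[-1.0, -0.001, 0.0], [-0.001, 1.0, 0.0], [-0.0, 0.0, -1.0]]
wrist_force: [-0.1, 0.1, 0.4]
gripper_width: 0.437
gripper_force: 0.0
```

{"api": "servo_tool", "payload": {
  "targets": [
    [0,0,0,0,10],
    [0,0,0,0,10],
    [0,0,0,0,10],
    [0,0,0,0,10],
    [0,0,0,0,10]
  ]
}}

```text
time_s: 11.85
tcp_pos: [0.4292, 0.2229, 0.0259]
ee_rot: [[-1.0, -0.001, 0.0], [-0.001, 1.0, 0.0], [-0.0, 0.0, -1.0]]
wrist_force: [-0.8, 0.2, 1.4]
gripper_width: 0.198
gripper_force: 30.0
```

{"api": "servo_tool", "payload": {
  "targets": [
    [0,0,0.3,0,10],
    [0,0,1,0,10],
    [0,0,2,0,10],
    [0.3,-0.8,2.5,0,10],
    [0.66,-1.9,2.5,0,10]
  ]
}}

```text
time_s: 12.27
tcp_pos: [0.4515, 0.1683, 0.1051]
ee_rot: [[-1.0, -0.006, 0.008], [-0.006, 1.0, 0.005], [-0.008, 0.005, -1.0]]
wrist_force: [0.5, -0.1, -1.2]
gripper_width: 0.194
gripper_force: 30.0
```

{"api": "servo_tool", "payload": {
  "targets": [
    [0.4,-1.2,0,0,10],
    [0.8,-2.4,0,0,10],
    [1.2,-3.6,0,0,10],
    [1.6,-4.8,0,0,10],
    [2,-6,0,0,10]
  ]
}}

```text
time_s: 12.68
tcp_pos: [0.5091, -0.0161, 0.1014]
ee_rot: [[-1.0, -0.001, 0.001], [-0.001, 1.0, 0.0], [-0.001, 0.0, -1.0]]
wrist_force: [0.1, -0.1, 0.5]
gripper_width: 0.201
gripper_force: 30.0
```

{"api": "servo_tool", "payload": {
  "targets": [
    [0.4,-1.2,0,0,10],
    [0.8,-2.4,0,0,10],
    [1.2,-3.6,0,0,10],
    [1.4,-4.2,-0.2,0,10],
    [1.4,-4.31,-0.5,0,10]
  ]
}}

```text
time_s: 13.1
tcp_pos: [0.5525, -0.1469, 0.0866]
ee_rot: [[-1.0, 0.003, 0.003], [0.003, 1.0, -0.001], [-0.003, -0.001, -1.0]]
wrist_force: [-0.1, -0.6, -0.2]
gripper_width: 0.195
gripper_force: 30.0
```

{"api": "servo_tool", "payload": {
  "targets": [
    [0,0,-0.6,0,10],
    [0,0,-1.2,0,10],
    [0,0,-1.5,0,10],
    [0,0,-1.6,0,10],
    [0,0,-1.66,0,10]
  ]
}}

```text
time_s: 13.52
tcp_pos: [0.5506, -0.1431, 0.0356]
ee_rot: [[-1.0, -0.002, -0.001], [-0.002, 1.0, -0.0], [0.001, -0.0, -1.0]]
wrist_force: [-0.0, -0.8, 0.1]
gripper_width: 0.198
gripper_force: 30.0
```

{"api": "servo_tool", "payload": {
  "targets": [
    [0,0,-0.03,0,10],
    [0,0,-0.06,0,10],
    [0,0,-0.06,0,45],
    [0,0,-0.06,0,45],
    [0,0,-0.06,0,45]
  ]
}}

```text
time_s: 13.93
tcp_pos: [0.5512, -0.1435, 0.0347]
ee_rot: [[-1.0, -0.001, 0.001], [-0.001, 1.0, -0.0], [-0.001, -0.0, -1.0]]
wrist_force: [-0.1, -0.6, -0.2]
gripper_width: 0.346
gripper_force: 0.0
```

{"api": "servo_tool", "payload": {
  "targets": [
    [0,0,0,0,45],
    [0,0,0.3,0,45],
    [0,0,1,0,45],
    [0,0,2,0,45],
    [0,0,2.5,0,45]
  ]
}}

```text
time_s: 14.35
tcp_pos: [0.5524, -0.1439, 0.1127]
ee_rot: [[-1.0, -0.002, 0.005], [-0.002, 1.0, -0.001], [-0.005, -0.001, -1.0]]
wrist_force: [0.0, 1.1, 0.4]
gripper_width: 0.515
gripper_force: 0.0
```

{"api": "servo_tool", "payload": {
  "targets": [
    [-0.9,-0.5,0,0,45],
    [-1.9,-1.1,0,0,45],
    [-2.9,-1.8,0,0,45],
    [-3.7,-2.3,0,0,45],
    [-4,-2.49,0,0,45]
  ]
}}

```text
time_s: 14.77
tcp_pos: [0.4272, -0.2193, 0.1096]
ee_rot: [[-1.0, 0.002, -0.001], [0.002, 1.0, 0.001], [0.001, 0.001, -1.0]]
wrist_force: [-0.2, -0.3, -0.4]
gripper_width: 0.52
gripper_force: 0.0
```

```bash
python3 - <<'E'
from h import *
t=r.capture("top");s=r.capture("side")
D=((0,0,0),(180,110,110))
print(r.sense()["tcp_pos"])
for n,b,pb in (("pink",(300,157,315,172),((288,145,328,185),PINK)),("green",(243,162,258,177),((230,150,272,190),GRN)),("purple",(172,153,187,168),((160,143,200,181),PUR))):
    p,sz=blob(t,b,D);print(n,np.round(p,2),sz,plane(t,p,.022),"pad",plane(t,blob(t,*pb)[0],.008))
    if n=="pink": q,sz=blob(s,(240,158,254,172),((0,0,0),(180,90,255)));print(q,sz,tri(t,p,s,q))
p,sz=blob(t,(197,201,213,217),PINK);print("cap",plane(t,p,.008))
a=cv2.resize(t["pixels"][135:235,120:370,::-1],None,fx=3.2,fy=3.2); b=cv2.resize(s["pixels"][140:215,220:330,::-1],None,fx=3.2,fy=3.2)
b=cv2.copyMakeBorder(b,0,0,0,a.shape[1]-b.shape[1],cv2.BORDER_CONSTANT)
cv2.imwrite("pics/p3.png",np.vstack([a,b]))
E
```

```text
[ 0.42954849 -0.21912027  0.10991008]
pink [308.74 163.95] [6. 6.] [ 550.3 -143.1   22. ] pad [ 550.2 -143.3    8. ]
(246.805269241333, 161.73439502716064) [10.1 15. ] (array([ 549. , -142.2,   27.1]), np.float64(1.7))
green [250.8 168.9] [5.7 6.3] [535.5   1.9  22. ] pad [535.4   1.8   8. ]
purple [179.47 160.13] [6.  6.8] [554.6 179.9  22. ] pad [554.5 180.6   8. ]
cap [436.3 117.8   8. ]
```

View pics/p3.png

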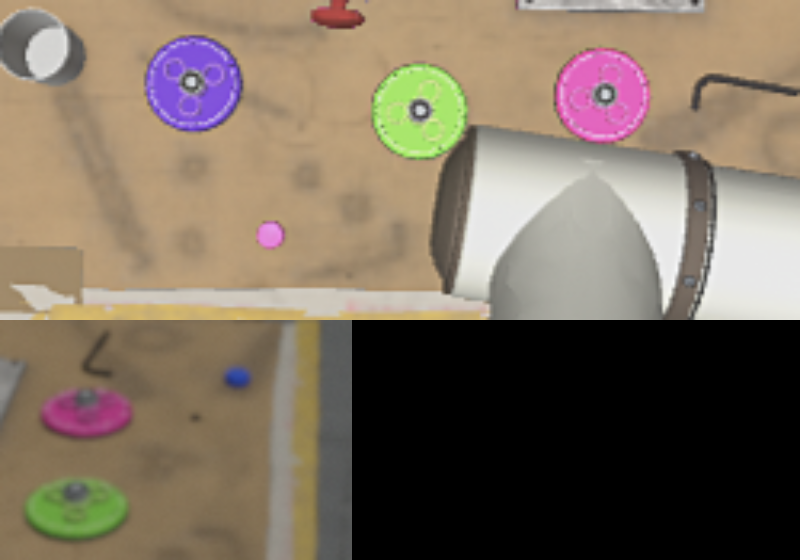

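All three bodies are centred: pink hub (308.7,164.0), green (250.8,168.9) and purple (179.5,160.1), each within 1 mm of its pad centre. Only now do I start on the caps, blue first.

{"api": "servo_tool", "payload": {
  "targets": [
    [0,0,-0.7,0,45],
    [0,0,-1.5,0,45],
    [0,0,-2.3,0,45],
    [0,0,-2.6,0,45],
    [0,0,-2.7,0,45]
  ]
}}

```text
time_s: 15.28
tcp_pos: [0.431, -0.2178, 0.0266]
ee_rot: [[-1.0, -0.002, -0.003], [-0.002, 1.0, 0.0], [0.003, 0.0, -1.0]]
wrist_force: [-0.1, 0.1, 0.3]
gripper_width: 0.516
gripper_force: 0.0
```

{"api": "servo_tool", "payload": {
  "targets": [
    [0,0,0,0,45],
    [0,0,-0.15,0,45],
    [0,0,-0.28,0,45],
    [0,0,-0.28,0,30],
    [0,0,-0.28,0,10]
  ]
}}

```text
time_s: 15.7
tcp_pos: [0.4311, -0.2183, 0.02]
ee_rot: [[-1.0, -0.001, 0.001], [-0.001, 1.0, -0.0], [-0.001, -0.0, -1.0]]
wrist_force: [-0.7, -0.3, -0.6]
gripper_width: 0.438
gripper_force: 0.0
```

{"api": "servo_tool", "payload": {
  "targets": [
    [0,0,0,0,10],
    [0,0,0,0,10],
    [0,0,0,0,10],
    [0,0,0,0,10],
    [0,0,0,0,10]
  ]
}}

```text
time_s: 16.12
tcp_pos: [0.4311, -0.2183, 0.02]
ee_rot: [[-1.0, -0.001, 0.001], [-0.001, 1.0, -0.0], [-0.001, -0.0, -1.0]]
wrist_force: [-0.5, 0.7, 3.6]
gripper_width: 0.231
gripper_force: 30.0
```

{"api": "servo_tool", "payload": {
  "targets": [
    [0,0,0.3,0,10],
    [0,0,1,0,10],
    [0,0,2,0,10],
    [0.3,0.8,2.2,0,10],
    [0.66,1.9,2.2,0,10]
  ]
}}

```text
time_s: 16.53
tcp_pos: [0.4522, -0.1622, 0.0886]
ee_rot: [[-1.0, 0.003, 0.006], [0.003, 1.0, -0.001], [-0.006, -0.001, -1.0]]
wrist_force: [0.9, -0.4, -1.9]
gripper_width: 0.23
gripper_force: 30.0
```

{"api": "servo_tool", "payload": {
  "targets": [
    [0.35,1.2,0,0,10],
    [0.7,2.4,0,0,10],
    [1.05,3.6,0,0,10],
    [1.4,4.8,0,0,10],
    [1.75,6,0,0,10]
  ]
}}

```text
time_s: 16.95
tcp_pos: [0.5033, 0.0205, 0.0864]
ee_rot: [[-1.0, -0.001, 0.001], [-0.001, 1.0, 0.0], [-0.001, 0.0, -1.0]]
wrist_force: [0.6, -0.2, 0.3]
gripper_width: 0.23
gripper_force: 30.0
```

{"api": "servo_tool", "payload": {
  "targets": [
    [0.35,1.2,0,0,10],
    [0.7,2.4,0,0,10],
    [1.05,3.6,0,0,10],
    [1.4,4.6,0,0,10],
    [1.75,5.37,0,0,10]
  ]
}}

```text
time_s: 17.37
tcp_pos: [0.556, 0.1825, 0.0863]
ee_rot: [[-1.0, -0.003, 0.001], [-0.003, 1.0, 0.0], [-0.001, 0.0, -1.0]]
wrist_force: [1.1, 0.1, 0.8]
gripper_width: 0.234
gripper_force: 30.0
```

{"api": "servo_tool", "payload": {
  "targets": [
    [0,0,-0.2,0,10],
    [0,0,-0.5,0,10],
    [0,0,-0.8,0,10],
    [0,0,-1,0,10],
    [0,0,-1.1,0,10]
  ]
}}

```text
time_s: 17.78
tcp_pos: [0.5544, 0.1781, 0.0512]
ee_rot: [[-1.0, 0.001, -0.003], [0.001, 1.0, -0.002], [0.003, -0.002, -1.0]]
wrist_force: [-0.9, 0.3, 0.1]
gripper_width: 0.228
gripper_force: 30.0
```

{"api": "servo_tool", "payload": {
  "targets": [
    [0,0,0,0,10],
    [0,0,-0.1,0,10],
    [0,0,-0.2,0,10],
    [0,0,-0.25,0,10],
    [0,0,-0.3,0,10]
  ]
}}

```text
time_s: 18.2
tcp_pos: [0.5557, 0.1797, 0.0436]
ee_rot: [[-1.0, -0.001, 0.0], [-0.001, 1.0, 0.0], [-0.0, 0.0, -1.0]]
wrist_force: [-0.6, 0.3, -0.5]
gripper_width: 0.232
gripper_force: 30.0
```

{"api": "servo_tool", "payload": {
  "targets": [
    [0,0.015,-0.03,0,10],
    [0,0.015,-0.05,0,10],
    [0,0.015,-0.05,0,10],
    [0,0.015,-0.05,0,45],
    [0,0.015,-0.05,0,45]
  ]
}}

```text
time_s: 18.62
tcp_pos: [0.5557, 0.1803, 0.0423]
ee_rot: [[-1.0, -0.001, 0.0], [-0.001, 1.0, 0.0], [-0.0, 0.0, -1.0]]
wrist_force: [0.5, 0.0, 0.2]
gripper_width: 0.313
gripper_force: 0.0
```

{"api": "servo_tool", "payload": {
  "targets": [
    [0,0,0,0,45],
    [0,0,0,0,45],
    [0,0,0.5,0,45],
    [0,0,1.3,0,45],
    [0,0,2.2,0,45]
  ]
}}

```text
time_s: 19.03
tcp_pos: [0.5547, 0.1797, 0.1076]
ee_rot: [[-1.0, -0.001, -0.003], [-0.001, 1.0, -0.002], [0.003, -0.002, -1.0]]
wrist_force: [1.9, 0.7, 0.1]
gripper_width: 0.509
gripper_force: 0.0
```

{"api": "servo_tool", "payload": {
  "targets": [
    [-0.9,-0.4,0,0,45],
    [-1.9,-0.9,0,0,45],
    [-2.9,-1.4,0,0,45],
    [-3.7,-1.9,0,0,45],
    [-3.94,-2.08,0,0,45]
  ]
}}

```text
time_s: 19.45
tcp_pos: [0.4332, 0.1154, 0.1079]
ee_rot: [[-1.0, 0.0, -0.003], [0.0, 1.0, -0.001], [0.003, -0.001, -1.0]]
wrist_force: [-0.7, 0.6, 0.2]
gripper_width: 0.517
gripper_force: 0.0
```

```bash
python3 - <<'E'
from h import *
t=r.capture("top"); print(r.sense()["tcp_pos"])
p,sz=blob(t,(172,152,187,168),BLU);print(np.round(p,2),sz,plane(t,p,.030))
cv2.imwrite("pics/p4.png",cv2.resize(t["pixels"][135:235,120:350,::-1],None,fx=3.4,fy=3.4))
E
```

```text
[0.43385909 0.11550828 0.10820076]
[179.5  160.45] [6.2 7.9] [553.  178.6  30. ]
```

View pics/p4.png

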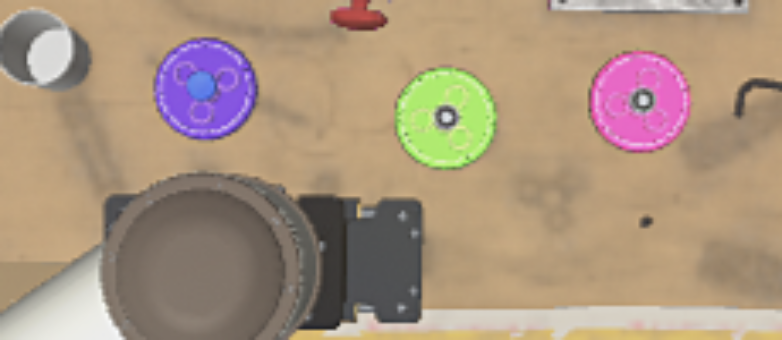

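The blue cap sits on the purple bearing at crop (201,86). I'll remeasure with a wider hue range, since the last mask clipped it, then descend on the pink cap.

```bash
python3 - <<'E'
from h import *
t=r.capture("top"); print(r.sense()["tcp_pos"])
im=t["pixels"]; hsv=cv2.cvtColor(im,cv2.COLOR_RGB2HSV); print(hsv[160,172:188].tolist()); 
for H in (124,125,126,127):
  p,sz=blob(t,(173,152,186,168),((100,60,60),(H,255,255)));print(H,np.round(p,2),sz,plane(t,p,.030))
E
```

```text
[0.43640007 0.1170494  0.10863357]
[[131, 155, 225], [131, 150, 226], [130, 150, 206], [113, 140, 228], [112, 144, 231], [113, 142, 230], [113, 143, 230], [113, 145, 230], [113, 149, 230], [113, 149, 233], [112, 153, 242], [113, 154, 136], [137, 107, 231], [134, 119, 227], [131, 139, 218], [132, 134, 228]]
124 [178.87 159.83] [9.  9.1] [554.5 180.1  30. ]
125 [178.86 159.82] [9.1 9.2] [554.5 180.2  30. ]
126 [178.86 159.85] [9.2 9.3] [554.4 180.2  30. ]
127 [178.87 159.82] [9.4 9.4] [554.5 180.1  30. ]
```

{"api": "servo_tool", "payload": {
  "targets": [
    [0,0,-0.7,0,45],
    [0,0,-1.5,0,45],
    [0,0,-2.3,0,45],
    [0,0,-2.6,0,45],
    [0,0,-2.63,0,45]
  ]
}}

```text
time_s: 19.97
tcp_pos: [0.438, 0.1181, 0.0271]
ee_rot: [[-1.0, -0.001, -0.003], [-0.001, 1.0, -0.002], [0.003, -0.002, -1.0]]
wrist_force: [0.4, 0.2, -0.4]
gripper_width: 0.513
gripper_force: 0.0
```

{"api": "servo_tool", "payload": {
  "targets": [
    [0,0,0,0,45],
    [0,0,-0.15,0,45],
    [0,0,-0.28,0,45],
    [0,0,-0.28,0,45],
    [0,0,-0.28,0,45]
  ]
}}

```text
time_s: 20.38
tcp_pos: [0.4377, 0.118, 0.0211]
ee_rot: [[-1.0, -0.001, 0.001], [-0.001, 1.0, 0.0], [-0.001, 0.0, -1.0]]
wrist_force: [-0.2, -0.3, -1.0]
gripper_width: 0.519
gripper_force: 0.0
```

{"api": "servo_tool", "payload": {
  "targets": [
    [0,0,-0.03,0,10],
    [0,0,-0.03,0,10],
    [0,0,-0.03,0,10],
    [0,0,-0.03,0,10],
    [0,0,-0.03,0,10]
  ]
}}

```text
time_s: 20.8
tcp_pos: [0.4375, 0.1179, 0.0201]
ee_rot: [[-1.0, -0.001, 0.0], [-0.001, 1.0, 0.0], [-0.0, 0.0, -1.0]]
wrist_force: [-0.9, 0.1, 0.4]
gripper_width: 0.233
gripper_force: 30.1
```

{"api": "servo_tool", "payload": {
  "targets": [
    [0,0,0,0,10],
    [0,0,0,0,10],
    [0,0,0.3,0,10],
    [0,0,1.1,0,10],
    [0,0,2.2,0,10]
  ]
}}

```text
time_s: 21.22
tcp_pos: [0.4357, 0.1167, 0.0846]
ee_rot: [[-1.0, -0.0, -0.006], [-0.0, 1.0, -0.004], [0.006, -0.004, -1.0]]
wrist_force: [1.6, 1.2, 0.2]
gripper_width: 0.232
gripper_force: 30.0
```

{"api": "servo_tool", "payload": {
  "targets": [
    [0.4,-0.9,0,0,10],
    [0.9,-2.1,0,0,10],
    [1.4,-3.3,0,0,10],
    [1.9,-4.5,0,0,10],
    [2.4,-5.6,0,0,10]
  ]
}}

```text
time_s: 21.63
tcp_pos: [0.5097, -0.052, 0.0861]
ee_rot: [[-1.0, -0.001, 0.0], [-0.001, 1.0, 0.0], [-0.0, 0.0, -1.0]]
wrist_force: [0.9, 0.8, -0.8]
gripper_width: 0.229
gripper_force: 30.0
```

{"api": "servo_tool", "payload": {
  "targets": [
    [0.5,-1.1,0,0,10],
    [1,-2.2,0,0,10],
    [1.4,-3,0,0,10],
    [1.4,-3.11,-0.4,0,10],
    [1.4,-3.11,-0.9,0,10]
  ]
}}

```text
time_s: 22.05
tcp_pos: [0.5528, -0.1455, 0.0592]
ee_rot: [[-1.0, 0.002, 0.003], [0.002, 1.0, -0.0], [-0.003, -0.0, -1.0]]
wrist_force: [-0.9, 0.4, -0.4]
gripper_width: 0.229
gripper_force: 30.0
```

{"api": "servo_tool", "payload": {
  "targets": [
    [0,0,0,0,10],
    [0,0,-0.2,0,10],
    [0,0,-0.3,0,10],
    [0,0,-0.4,0,10],
    [0,0,-0.45,0,10]
  ]
}}

```text
time_s: 22.47
tcp_pos: [0.5516, -0.143, 0.0456]
ee_rot: [[-1.0, -0.002, 0.0], [-0.002, 1.0, -0.0], [-0.0, -0.0, -1.0]]
wrist_force: [-0.2, -1.0, 0.1]
gripper_width: 0.232
gripper_force: 30.0
```

{"api": "servo_tool", "payload": {
  "targets": [
    [0,0,-0.06,0,10],
    [0,0,-0.1,0,10],
    [0,0,-0.1,0,10],
    [0,0,-0.1,0,45],
    [0,0,-0.1,0,45]
  ]
}}

```text
time_s: 22.88
tcp_pos: [0.5516, -0.1434, 0.0427]
ee_rot: [[-1.0, -0.001, 0.0], [-0.001, 1.0, -0.0], [-0.0, -0.0, -1.0]]
wrist_force: [0.2, -0.9, 0.2]
gripper_width: 0.311
gripper_force: 0.0
```

{"api": "servo_tool", "payload": {
  "targets": [
    [0,0,0,0,45],
    [0,0,0,0,45],
    [0,0,0.5,0,45],
    [0,0,1.3,0,45],
    [0,0,2.2,0,45]
  ]
}}

```text
time_s: 23.3
tcp_pos: [0.5504, -0.1435, 0.108]
ee_rot: [[-1.0, -0.001, -0.004], [-0.001, 1.0, 0.0], [0.004, 0.0, -1.0]]
wrist_force: [1.0, -0.2, -0.6]
gripper_width: 0.509
gripper_force: 0.0
```

{"api": "servo_tool", "payload": {
  "targets": [
    [-0.9,-0.4,0.3,0,45],
    [-1.9,-0.9,0.6,0,45],
    [-2.9,-1.4,1,0,45],
    [-3.9,-1.9,1,0,45],
    [-4.3,-2.1,1,0,45]
  ]
}}

```text
time_s: 23.72
tcp_pos: [0.4188, -0.2072, 0.139]
ee_rot: [[-1.0, 0.001, -0.001], [0.001, 1.0, 0.001], [0.001, 0.001, -1.0]]
wrist_force: [-1.1, -0.0, 0.7]
gripper_width: 0.519
gripper_force: 0.0
```

{"api": "servo_tool", "payload": {
  "targets": [
    [0,0,0,0,45],
    [0,0,0,0,45],
    [0,0,0,0,45],
    [0,0,0,0,45],
    [0,0,0,0,45]
  ]
}}

```text
time_s: 24.13
tcp_pos: [0.4235, -0.2061, 0.1382]
ee_rot: [[-1.0, -0.002, -0.0], [-0.002, 1.0, -0.0], [0.0, -0.0, -1.0]]
wrist_force: [-0.5, -0.2, -0.1]
gripper_width: 0.519
gripper_force: 0.0
```

```bash
python3 - <<'E'
from h import *
t=r.capture("top");s=r.capture("side")
p,sz=blob(t,(173,152,186,168),((100,60,60),(125,255,255)));print(np.round(p,2),sz,plane(t,p,.030))
a=cv2.resize(t["pixels"][135:200,110:380,::-1],None,fx=2.9,fy=2.9); b=cv2.resize(s["pixels"][140:215,220:330,::-1],None,fx=4.4,fy=4.4)
c=cv2.resize(t["pixels"][145:185,288:328,::-1],(290,330),interpolation=cv2.INTER_CUBIC)
c=cv2.copyMakeBorder(c,0,0,0,a.shape[1]-b.shape[1]-c.shape[1],cv2.BORDER_CONSTANT)
cv2.imwrite("pics/p5.png",np.vstack([a,np.hstack([b,c])]))
print(cv2.cvtColor(t["pixels"],cv2.COLOR_RGB2HSV)[163,300:318].tolist())
E
```

```text
[178.86 159.83] [9.1 9.2] [554.5 180.2  30. ]
[[158, 112, 209], [160, 121, 207], [162, 119, 210], [156, 106, 222], [158, 107, 186], [164, 121, 181], [156, 108, 227], [154, 102, 229], [154, 104, 227], [153, 100, 226], [153, 95, 227], [152, 93, 227], [151, 92, 228], [158, 106, 198], [160, 141, 221], [159, 143, 226], [159, 142, 225], [159, 143, 225]]
```

View pics/p5.png

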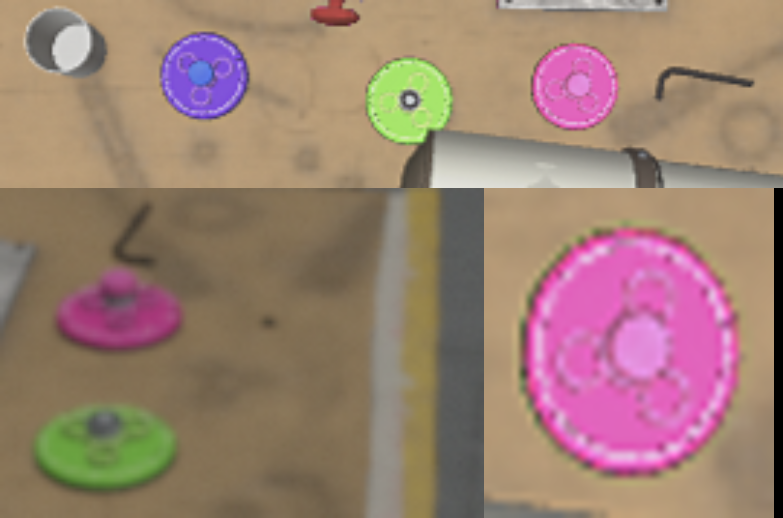

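The pink cap sits level on the pink bearing at top-view pixel (309.0,163.9), against about (309.3,163.7) expected. The blue cap is at (178.9,159.8) on the purple hub, and the green body has no cap. The hex key and cup are where they were, and the arm is clear.

```bash
python3 -c "
from station import r
print(r.finish_job())"
```

```text
the job is handed in; nothing more can be done
None
```

I handed the job in after about 24 s of robot time: all three bodies lie centred on their own pads to within about 1 mm, the blue cap then went on the purple body and the pink cap on the pink body, green has no cap, and the hex key and cup were left alone.

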